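# Pack the stain carrier and present the last sample pot over its well

## Robot

A 6-joint arm with a two-finger parallel gripper is mounted at the origin on a cart in front of the work surface, level with it; the furniture and walls round the work are solid. World frame = base frame: x ahead of the robot, y to its left, z up, the work surface at z = 0. Lengths are in m, angles in rad, forces in N, time in s.
With the tool pointing down it reaches from about 0.25 to 0.775 m from the base axis. Payload 4 kg.
Tool frame: the origin (TCP) lies midway between the tips of the shut fingers; the grasp point (between the pads) lies 19 mm behind it (robot.tcp_to_grasp is the distance from the TCP to the grasp point, in m); z points along the fingers, y is the line along which they close (so a half turn about z gives the same grasp; the last joint's range is limited). The gripper opens to 94 mm and grips with 3 to 60 N. Pads are 16 mm wide; open, the fingers measure 119 mm over their backs; the gripper's body (75 mm by 177 mm) begins 78 mm behind the grasp point.
Start: joints at [1.201, 0.087, 1.371, -0, 1.684, -0.103], TCP at [0.145, 0.531, 0.206] pointing down, gripper open.
Joint ranges: [-3.1, 3.1], [-0.76, 2.03], [0.27, 2.55], [-1.08, 4.22], [0.17, 2.65], [-2.57, 2.57]. Speed limits (rad/s): [2.79, 2.79, 3.14, 3.14, 3.14, 3.14].

## Interface

Orientations are given as [roll, pitch, yaw] about the fixed x, y, z axes, in that order (R = Rz(yaw) Ry(pitch) Rx(roll)).
In Python, from bench import robot, viewer gives the robot as it stands. The module is installed in compiled form; this text tells all that it offers.
- The arm moves only by the shell command python3 -m handwheel 'ROWS' [OPENING]. ROWS is JSON, a list of rows, each a list of 6 numbers: the shift along the tool's x, y, z in units of 0.2 m (1.0 is 0.2 m), then the turn, a rotation vector about the tool's x, y, z in units of 30 degrees (1.0 is 30 degrees). In form: [[x, y, z, wx, wy, wz], ...]. A call has 1 to 10 rows; each row is the pose to reach, as a shift and turn from the pose commanded when the call began, along the tool's axes at that moment; what a row does not reach only later rows make up. A row lasts 1/12 s, in which the tool goes at most 41.7 mm and 7.16 degrees, less where a joint would pass 70% of its speed; a pose out of reach is approached as far as the arm can. A call with a number of a shift or a turn outside -1 to 1 is refused whole. A call with a gripper value outside its range is refused whole. OPENING is the gripper's target within -1 to 1 (shut at 1, half-way at 0, fully open at -1), set as the call begins (- or left out, the last holds). The fingers move at their own pace and stop on an object; the grip force is fixed at half the most. Time passes only in rows, so rows that repeat a pose let the fingers close. It gives the time, the measured TCP pose, the force, the opening and the grip force at its end, in the units of the state.
- robot.get_obs(): the state, without advancing time (a new reading comes with each control period).
- viewer.snapshot(name): name is "scene" or "top" or "wrist"; returns the picture (420x560x3 uint8, red, green, blue); there is no depth.
- viewer.calibration(name): a dict with "fx", "fy", "cx", "cy" (pixels), "R" (3x3) and "t" (3): a world point X has camera coordinates R X + t. Camera axes: x right, y down, z forward; pixel columns grow to the right and rows downward; lengths in m; the calibration is good to about 2 mm. A picture is of the moment at which its call begins: read the wrist's pose just before it. calibration takes no time and is no camera call; for the wrist camera it gives the pose at the moment of the call.
- robot.close_job(): hands the job in; it is judged then, once.
The state is a dict: "time": time; "joint_positions": joint angles; "qvel": joint speeds; "joint_torque": joint torques, N m; "tool_pos": TCP position; "ee_rot": TCP orientation; "wrist_force": force on the tool from outside, world axes, zero at the start; "wrist_torque": the same for the moment, N m; "width": finger opening in m; "finger_force": force on a finger pad.
Only numpy, scipy, OpenCV 4.12 (cv2) and the standard library are available. Lean on these libraries where they do the work, as an engineer would, in place of code of your own. Each camera call takes 0.05 s, during which the arm holds its last target. There are 200 camera calls.

## Task

The brown dropper bottle, blue-capped jar and square white pot on the open desk to the right of the soap bottle go into the blue sample carrier on the left. Stand the brown dropper bottle in the free small round well and the blue-capped jar in the large round well, both fully down and upright. Then carry the sample pot over the tall bottles to the square well and hold it there for checking, upright, centred over the well and square to it, its underside about a finger's breadth above the carrier's rim and touching neither the carrier nor the things in it; finish while still holding it there, do not lower it in or let go; leave the violet bottle, soap bottle, the wipes tub beside it and petri dish where they stand.

Things in the scene. Friction and masses are not known exactly. Their poses are not given: they have to be found in the camera images.
- carrier: blue open box, 80 x 225 x 52 mm (x, y, z), fixed to the desk; grey insert with four wells in a row along y. Origin: centre of the underside, on the desk; z up; yaw within 0.35 rad. Rim 52 mm, insert top 43 mm, well floors 5 mm above the origin. The -y end well (y = -83.5 mm) holds the violet bottle. Packed bottles stand up to 104 mm above the desk: fingers have room along the carrier's x, not along the row
- brown_well (a point): centre of the mouth (carrier x = 0, y = -39.5 mm, z = 43 mm) of the free small round well, 38 mm in diameter, edge chamfered,, for the brown dropper bottle; axes as the carrier
- jar_well (a point): centre of the mouth (carrier x = 0, y = 11 mm, z = 43 mm) of the large round well, 51 mm in diameter, edge chamfered,, for the jar; axes as the carrier
- pot_well (a point): centre of the mouth (carrier x = 0, y = 72.5 mm, z = 43 mm) of the square well, 60 x 60 mm with sides along the carrier's x and y, over which the pot is held; axes as the carrier
- brown_bottle: brown dropper bottle with black dropper cap (cap fixed), stands upright; body 32 mm in diameter up to 66 mm, cap 22 mm in diameter from there to 99 mm; about 45 g. Origin: centre of the underside; z up along its axis
- jar: white round jar with a ribbed blue cap (fixed), 45 mm in diameter, 81 mm high; cap 44 mm in diameter from 63 to 81 mm; about 110 g. Origin: centre of the underside; z up
- sample_pot: white sample pot, nearly square, with a closed lid that does not come off; 53 mm high; body 42 x 48 mm (x, y), lid 46 x 52 mm (x, y) from 45 to 53 mm; about 50 g. Origin: centre of the underside; z up
- violet_bottle: violet dropper bottle, same size as the brown one (32 mm in diameter, 99 mm high), already standing in the carrier's end well; leave it. Origin: centre of the underside
- soap: light blue soap pump bottle, 78 x 92 x 199 mm high, stands between the loose things and the carrier; an obstacle, leave it. Origin: centre of the underside
- wipes_tub: white wipes tub with a red lid, 97 mm in diameter, 193 mm high, stands behind the soap bottle; an obstacle, leave it. Origin: centre of the underside
- dish: pink petri dish, 61 mm in diameter, 16 mm high, near the front edge of the desk; leave it. Origin: centre of the underside
There are look-alikes about, which are no part of the job. What is shaped like the sample_pot but red is not meant. Leave any red look-alike of the brown_bottle alone.

How it is judged:
By the outcome, as a careful person would: the job done as asked, in the order asked, and still so for the second after the job is handed in, while the arm keeps its last pose, push and grip.
It also fails if it takes over 72 s, if anything falls off the work surface, if the arm or the gripper's body presses on something with over 40 N, if the wrist force passes 120 N, or if a joint passes its speed limit or range.

## Working session

There is one attempt and no reset: what is moved stays moved. The work goes in short steps, Python scripts to look and compute and a shell command to move; the robot and the scene stay as the last step left them, time stands still between calls to the robot, and variables do not carry over. Pictures are saved under pics/ and viewed, at most 10 in all, crops included, and the job is handed in when it is done.

```bash
mkdir -p pics; python3 - <<'E'
from bench import robot, viewer
import cv2,numpy as np
for n in ("scene","top"):
    im=viewer.snapshot(n); cv2.imwrite(f"pics/{n}0.png",im[:,:,::-1])
    c=viewer.calibration(n); print(n,c)
o=robot.get_obs(); print({k:np.round(v,3) for k,v in o.items()})
E
```

```text
scene {'fx': 530.1188969760026, 'fy': 530.1188969760026, 'cx': 286.7636422288593, 'cy': 210.76562386086556, 'R': array([[ 0.80771207, -0.58928358, -0.01860291],
       [-0.39987544, -0.52436437, -0.75175903],
       [ 0.43324455,  0.61464369, -0.65917546]]), 't': array([-0.45094552,  0.25815172,  1.17230745])}
top {'fx': 417.2358595219648, 'fy': 417.2358595219648, 'cx': 279.1043497959611, 'cy': 207.04342235537948, 'R': array([[ 0.02397293, -0.99952259,  0.01949061],
       [-0.99259202, -0.02612045, -0.1186541 ],
       [ 0.11910656, -0.01650174, -0.99274434]]), 't': array([-0.06190894,  0.5297271 ,  1.2325964 ])}
{'time': np.float64(0.1), 'joint_positions': array([ 1.201,  0.088,  1.372,  0.   ,  1.684, -0.103]), 'qvel': array([ 0.001, -0.003, -0.002, -0.002,  0.001, -0.001]), 'joint_torque': array([ 2.0000e-03, -3.4125e+01, -3.0330e+01,  7.2000e-02,  3.0000e-02,
       -0.0000e+00]), 'tool_pos': array([0.145, 0.53 , 0.204]), 'ee_rot': array([-3.14 , -0.   ,  2.875]), 'wrist_force': array([ 0.041,  0.038, -0.43 ]), 'wrist_torque': array([0.016, 0.057, 0.014]), 'finger_force': np.float64(0.0), 'width': np.float64(0.094)}
```

View pics/scene0.png

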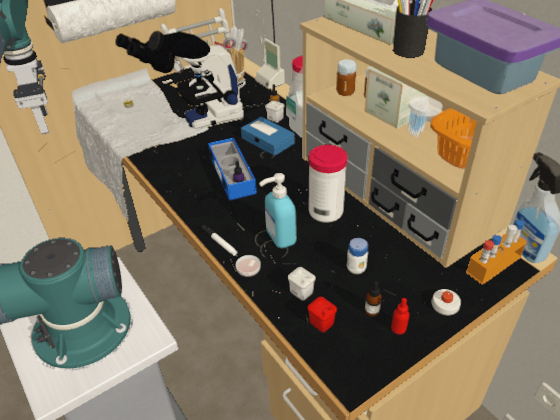

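View pics/top0.png

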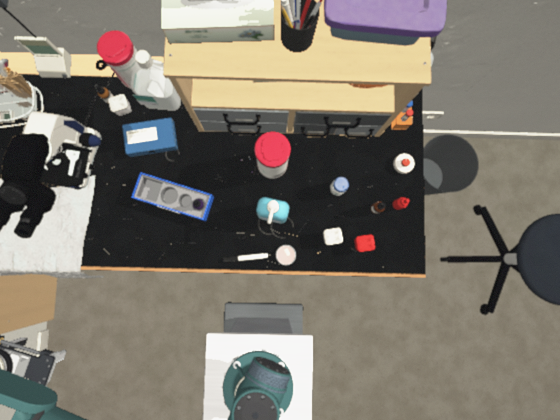

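The scene view shows the carrier at (232,167), soap at (280,215), tub at (327,185), jar (357,256), pot (301,283), brown bottle (373,300) and the red look-alikes at (321,314) and (400,317). In the top view the carrier is at (172,197) with the violet bottle at its right (-y) end, the jar at (340,186), pot (333,237), brown bottle (378,207) and dish (286,255). I'll enlarge both.

```bash
python3 - <<'E'
import cv2
a=cv2.imread("pics/top0.png")[140:270,125:425]; cv2.imwrite("pics/topc.png",cv2.resize(a,None,fx=2.6,fy=2.6,interpolation=cv2.INTER_CUBIC))
a=cv2.imread("pics/scene0.png")[130:340,200:470]; cv2.imwrite("pics/scenec.png",cv2.resize(a,None,fx=2.8,fy=2.8,interpolation=cv2.INTER_CUBIC))
E
```

```text
(no output)
```

View pics/topc.png

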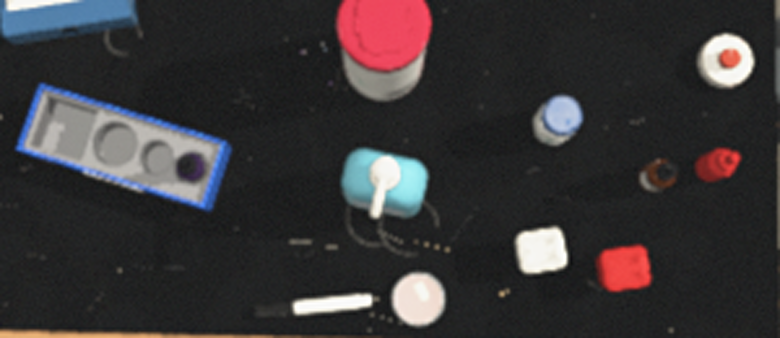

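View pics/scenec.png

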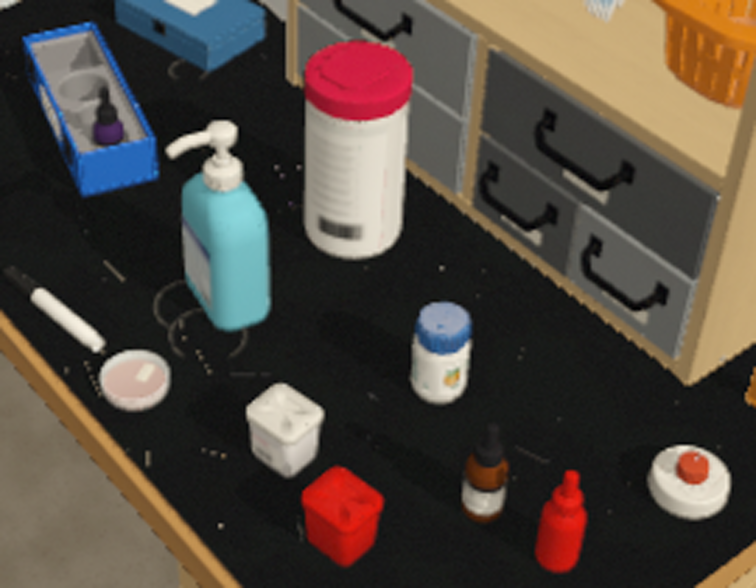

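The crops give the carrier rim corners (40,84), (231,143), (211,211), (17,151) and the jar cap, brown cap and pot lid at (565,112), (665,170), (541,250) in the top crop. In the scene crop they are at (444,325), (493,432) and (286,408).

```bash
cat > h.py <<'E'
import numpy as np, cv2
from bench import robot, viewer
def ray(c,u,v,z):
    R,t=np.array(c["R"]),np.array(c["t"]); o=-R.T@t
    d=R.T@np.array([(u-c["cx"])/c["fx"],(v-c["cy"])/c["fy"],1]); return o+d*(z-o[2])/d[2]
def proj(c,X):
    p=np.asarray(X)@np.array(c["R"]).T+c["t"]; return np.c_[p[:,0]/p[:,2]*c["fx"]+c["cx"],p[:,1]/p[:,2]*c["fy"]+c["cy"]]
E
python3 - <<'E'
from h import *
T=viewer.calibration("top");S=viewer.calibration("scene")
tp=lambda u,v,z:ray(T,u/2.6+125,v/2.6+140,z).round(4)
sp=lambda u,v,z:ray(S,u/2.8+200,v/2.8+130,z).round(4)
C=np.array([tp(u,v,.052) for u,v in[(40,84),(231,143),(211,211),(17,151)]])
print(C,C.mean(0)); print("len",[np.linalg.norm(C[i]-C[i-1]).round(4) for i in range(4)])
for a,b in((1,0),(2,3)): d=C[b]-C[a]; print("yaw",np.arctan2(-d[0],d[1]))
print("scene rim",sp(24,32,.052),sp(92,23,.052),sp(157,153,.052))
for n,t,s,z in(("jar",(565,112),(444,325),.081),("brown",(665,170),(493,432),.099),("pot",(541,248),(286,408),.053)): print(n,tp(*t,z),sp(*s,z))
print("pot corners top",[tp(u,v,.053) for u,v in[(516,231),(561,227),(567,266),(523,273)]])
print("soap head",tp(384,170,.199),"body",tp(385,182,.15),"tub",tp(384,28,.193),"dish",tp(418,299,.016),"redpot",tp(625,266,.053),"redb",tp(733,158,.099))
E
```

```text
[[0.6225 0.3695 0.052 ]
 [0.5598 0.1474 0.052 ]
 [0.481  0.1667 0.052 ]
 [0.544  0.3907 0.052 ]] [0.551825 0.268575 0.052   ]
len [np.float64(0.0813), np.float64(0.2308), np.float64(0.0811), np.float64(0.2327)]
yaw -0.2751450953366349
yaw -0.274167451119659
scene rim [0.5547 0.3999 0.052 ] [0.6231 0.3693 0.052 ] [0.5524 0.1337 0.052 ]
jar [ 0.6011 -0.232   0.081 ] [ 0.5957 -0.2347  0.081 ]
brown [ 0.5356 -0.3406  0.099 ] [ 0.5357 -0.3546  0.099 ]
pot [ 0.4482 -0.2102  0.053 ] [ 0.4506 -0.2086  0.053 ]
pot corners top [array([ 0.4669, -0.1814,  0.053 ]), array([ 0.4728, -0.2329,  0.053 ]), array([ 0.4285, -0.2401,  0.053 ]), array([ 0.4193, -0.19  ,  0.053 ])]
soap head [ 0.515  -0.0288  0.199 ] body [ 0.5084 -0.0303  0.15  ] tub [ 0.6635 -0.025   0.193 ] dish [ 0.3873 -0.0725  0.016 ] redpot [ 0.4301 -0.3064  0.053 ] redb [ 0.5511 -0.4167  0.099 ]
```

```bash
R='[0,0,0,0,0,1]'
python3 -m handwheel '[[0,0,-0.7,0,0,1],[0,0,-0.7,0,0,1],[0,0,-0.7,0,0,1],[0,0,-0.7,0,0,1],[0,0,-0.7,0,0,1]]' && python3 -m handwheel '[[0,0,0,0,0,1],[0,0,0,0,0,1],[0,0,0,0,0,1],[0,0,0,0,0,1],[0,0,0,0,0,1]]' && python3 -m handwheel '[[0,0,0,0,0,1],[0,0,0,0,0,1],[0,0,0,0,0,1],[0,0,0,0,0,1],[0,0,0,0,0,1]]' && python3 -m handwheel '[[-0.38,1,0,0,0,0],[-0.38,1,0,0,0,0],[-0.38,1,0,0,0,0],[-0.38,1,0,0,0,0],[-0.38,1,0,0,0,0],[-0.38,1,0,0,0,0],[-0.38,1,0,0,0,0]]' && python3 -m handwheel '[[-0.38,1,0,0,0,0],[-0.38,1,0,0,0,0],[-0.38,1,0,0,0,0],[-0.38,1,0,0,0,0],[-0.38,1,0,0,0,0],[-0.38,1,0,0,0,0],[-0.38,1,0,0,0,0]]'
python3 - <<'E'
from h import *
c=viewer.calibration("wrist"); im=viewer.snapshot("wrist"); cv2.imwrite("pics/w1.png",im[:,:,::-1]); import pickle; pickle.dump(c,open("w1.pkl","wb"))
o=robot.get_obs(); print(o["time"],o["tool_pos"],o["ee_rot"],o["joint_positions"]); print(-np.array(c["R"]).T@c["t"])
E
```

```text
time: 0.52
tool_pos: [0.1455, 0.5318, 0.3512]
ee_rot: [3.132, -0.004, 2.348]
wrist_force: [-0.4, 0.2, 0.8]
width: 0.0941
finger_force: 0.0
time: 0.93
tool_pos: [0.1449, 0.5301, 0.343]
ee_rot: [-3.139, 0.003, 1.826]
wrist_force: [0.0, -0.4, 1.1]
width: 0.0938
finger_force: 0.0
time: 1.35
tool_pos: [0.1449, 0.5302, 0.3438]
ee_rot: [-3.141, 0.003, 1.304]
wrist_force: [0.3, 0.2, -0.2]
width: 0.0936
finger_force: 0.0
time: 1.93
tool_pos: [0.3196, 0.4029, 0.3443]
ee_rot: [-3.141, 0.002, 1.303]
wrist_force: [-0.3, 0.8, 0.0]
width: 0.0936
finger_force: 0.0
time: 2.52
tool_pos: [0.4915, 0.2783, 0.3437]
ee_rot: [-3.139, 0.001, 1.304]
wrist_force: [-0.5, 1.0, -1.8]
width: 0.0942
finger_force: 0.0
2.5667 [0.49029448 0.27937651 0.34448291] [-3.13914000e+00  3.98006604e-04  1.30613520e+00] [4.16686864e-01 1.38062940e-01 1.04091611e+00 1.33815439e-03
 1.96476900e+00 6.81860810e-01]
[0.51262817 0.3563943  0.52299692]
```

View pics/w1.png

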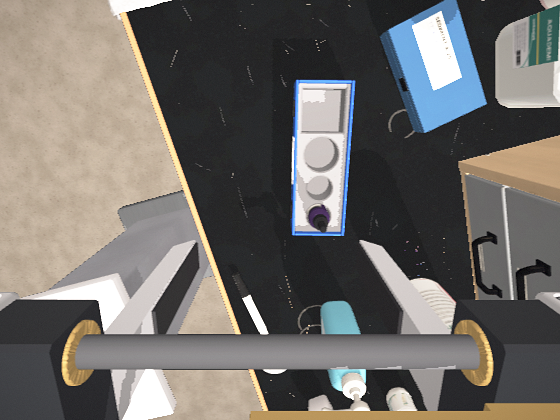

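The wrist view shows the carrier upright in the frame, rim corners about (297,81), (355,81), (345,234), (293,235), with the violet bottle at (319,217) and the three free wells above it. I'll fit the box outline to the blue mask.

```bash
cat >> h.py <<'E'
from scipy.optimize import minimize
def boxhull(c,p,dx,dy,zs):
    x,y,a=p; P=np.array([[sx*dx/2,sy*dy/2] for sx in(-1,1) for sy in(-1,1)])@np.array([[np.cos(a),np.sin(a)],[-np.sin(a),np.cos(a)]])+[x,y]
    return cv2.convexHull(proj(c,np.vstack([np.c_[P,np.full(4,z)] for z in zs])).astype(np.float32))
def fit(c,mask,p0,dx,dy,zs):
    cs,_=cv2.findContours(mask,cv2.RETR_EXTERNAL,cv2.CHAIN_APPROX_NONE)
    hull=cv2.convexHull(np.vstack([k for k in cs if cv2.contourArea(k)>30]))
    m=np.zeros((1680,2240),np.uint8); cv2.fillConvexPoly(m,np.round((hull+.5)*4-.5).astype(int),1)
    def f(q):
        n=np.zeros_like(m); h=boxhull(c,np.array(q)/[100,100,10],dx,dy,zs); cv2.fillConvexPoly(n,np.round(((h+.5)*4-.5)*16).astype(int),1,shift=4)
        return 1-(m&n).sum()/(m|n).sum()
    r=minimize(f,np.array(p0)*[100,100,10],method="Nelder-Mead",options=dict(initial_simplex=np.array(p0)*[100,100,10]+np.vstack([np.zeros(3),np.eye(3)])))
    return (r.x/[100,100,10]).round(4),r.fun
E
python3 - <<'E'
from h import *; import pickle
for im,c,roi in((cv2.imread("pics/w1.png"),pickle.load(open("w1.pkl","rb")),(285,70,365,245)),(cv2.imread("pics/top0.png"),viewer.calibration("top"),(125,165,220,225))):
    hsv=cv2.cvtColor(im,cv2.COLOR_BGR2HSV); m=cv2.inRange(hsv,(100,140,70),(125,255,255)); r=np.zeros_like(m); x0,y0,x1,y1=roi; r[y0:y1,x0:x1]=m[y0:y1,x0:x1]
    p,e=fit(c,r,[.551,.268,-.274],.08,.225,(0,.052)); print(p,e)
    a=p[2]
    for n,y in(("b",-.0395),("j",.011),("p",.0725)): print(n,(p[:2]+y*np.array([-np.sin(a),np.cos(a)])).round(4))
c=pickle.load(open("w1.pkl","rb"))
print("wells direct jar",ray(c,320,153,.043),"brown",ray(c,319,187,.043))
T=viewer.calibration("top"); hsv=cv2.cvtColor(cv2.imread("pics/top0.png"),cv2.COLOR_BGR2HSV); m=cv2.inRange(hsv,(0,0,130),(180,70,255)); r=np.zeros_like(m); r[222:250,318:348]=m[222:250,318:348]
print("pot",fit(T,r,[.447,-.211,.16],.046,.052,(.047,.053)))
E
```

```text
[ 0.5552  0.2734 -0.2779] 0.010808533561705302
b [0.5444 0.2354]
j [0.5582 0.284 ]
p [0.5751 0.3431]
[ 0.5543  0.2745 -0.2723] 0.04236914600550967
b [0.5437 0.2365]
j [0.5573 0.2851]
p [0.5738 0.3443]
wells direct jar [0.55707673 0.28603577 0.043     ] brown [0.54405212 0.23693946 0.043     ]
pot (array([ 0.4468, -0.21  ,  0.1475]), np.float64(0.06505102040816324))
```

```bash

python3 -m handwheel '[[-1,0.35,0,0,0,0],[-1,0.35,0,0,0,0],[-1,0.35,0,0,0,0],[-1,0.35,0,0,0,0],[-1,0.35,0,0,0,0],[-1,0.35,0,0,0,0]]' | head -2 && python3 -m handwheel '[[-1,0.35,0,0,0,0],[-1,0.35,0,0,0,0],[-1,0.35,0,0,0,0],[-1,0.35,0,0,0,0],[-1,0.35,0,0,0,0],[-1,0.35,0,0,0,0]]' |head -2&& python3 -m handwheel '[[-1,0.35,0,0,0,0.02],[-1,0.35,0,0,0,0.02],[-1,0.35,0,0,0,0.02],[-1,0.35,0,0,0,0.02],[-1,0.35,0,0,0,0.02],[-1,0.35,0,0,0,0.02],[-1,0.35,0,0,0,0.02]]' 
python3 - <<'E'
from h import *
c=viewer.calibration("wrist"); im=viewer.snapshot("wrist"); cv2.imwrite("pics/w2.png",im[:,:,::-1]); import pickle; pickle.dump(c,open("w2.pkl","wb"))
o=robot.get_obs(); print(o["time"],o["tool_pos"],o["ee_rot"],o["joint_positions"]); 
for n,X in(("jar",(.6,-.233,.081)),("brown",(.536,-.345,.099)),("pot",(.4468,-.21,.053))): print(n,proj(c,[X]))
E
```

```text
time: 3.07
tool_pos: [0.5048, 0.064, 0.346]
time: 3.57
tool_pos: [0.5205, -0.1472, 0.3444]
time: 4.15
tool_pos: [0.5363, -0.3549, 0.3434]
ee_rot: [-3.139, -0.002, 1.295]
wrist_force: [1.0, 0.3, 0.7]
width: 0.0941
finger_force: 0.0
4.2 [ 0.53638837 -0.35349576  0.34471552] [-3.14035103e+00 -2.07584003e-03  1.29630296e+00] [-6.71704566e-01  3.27526201e-01  8.11660493e-01  1.58009694e-03
  2.00435347e+00 -3.96550087e-01]
jar [[300.48456636  69.27340046]]
brown [[275.79048172 170.49937706]]
pot [[185.60883561  87.63469635]]
```

View pics/w2.png

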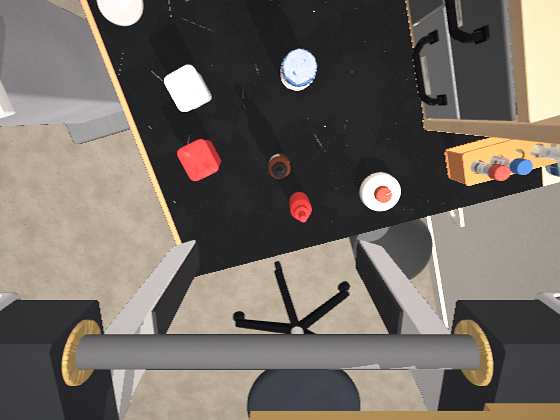

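The wrist view shows the brown bottle at about (280,167), cap top near (280,172), the jar's cap at (299,67), the pot at (188,88), and the red look-alikes at (199,160) and (300,207).

```bash
python3 - <<'E'
from h import *; import pickle
c=pickle.load(open("w2.pkl","rb")); im=cv2.imread("pics/w2.png"); hsv=cv2.cvtColor(im,cv2.COLOR_BGR2HSV)
m=cv2.inRange(hsv,(0,0,150),(180,70,255)); r=np.zeros_like(m); r[60:116,160:215]=m[60:116,160:215]
print("pot",fit(c,r,[.4468,-.21,.15],.046,.052,(.045,.053)),fit(c,r,[.4468,-.21,.15],.052,.046,(.045,.053)))
# cylinders: convex hull of two circles
def cyl(name,mask,roi,p0,secs):
    global boxhull; import h
    th=np.linspace(0,2*np.pi,40); h.boxhull=lambda c,p,dx,dy,zs: cv2.convexHull(proj(c,np.vstack([np.c_[p[0]+R*np.cos(th),p[1]+R*np.sin(th),0*th+z] for R,z in secs])).astype(np.float32))
    x0,y0,x1,y1=roi; r=np.zeros_like(mask); r[y0:y1,x0:x1]=mask[y0:y1,x0:x1]; print(name,h.fit(c,r,p0,0,0,0))
cyl("jar",cv2.inRange(hsv,(0,0,90),(180,255,255)),(270,40,330,100),[.6,-.233,.1],[(.022,.081),(.022,.063),(.0225,.063),(.0225,.0)])
cyl("brown",cv2.inRange(hsv,(0,0,50),(180,255,255)),(262,150,293,182),[.536,-.345,.1],[(.016,.066),(.016,.0)])
print("brown cap top",ray(c,280,172,.099))
E
```

```text
pot (array([ 0.4472, -0.2112,  0.1996]), np.float64(0.06887966804979251)) (array([ 0.4481, -0.2117,  0.0856]), np.float64(0.1647882311068929))
jar (array([ 0.599 , -0.2307,  0.1514]), np.float64(0.03340768528845184))
brown (array([ 0.5398, -0.3478,  0.1497]), np.float64(0.09808995686999389))
brown cap top [ 0.54076994 -0.3484087   0.099     ]
```

```bash

python3 -m handwheel '[[0.03,0.01,0.5,0,0,0],[0.03,0.01,1,0,0,0],[0.03,0.01,1,0,0,0],[0.03,0.01,1,0,0,0],[0.03,0.01,1,0,0,0],[0.03,0.01,1,0,0,0],[0.03,0.01,1,0,0,0]]' && python3 -m handwheel '[[0,0,0.2,0,0,0],[0,0,0.3,0,0,0],[0,0,0.39,0,0,0],[0,0,0.39,0,0,0],[0,0,0.39,0,0,0]]'
python3 - <<'E'
from h import *
c=viewer.calibration("wrist"); im=viewer.snapshot("wrist"); cv2.imwrite("pics/w3.png",im[:,:,::-1])
E
```

```text
time: 4.78
tool_pos: [0.5388, -0.3467, 0.1446]
ee_rot: [-3.138, -0.002, 1.297]
wrist_force: [0.4, -0.4, 1.0]
width: 0.094
finger_force: 0.0
time: 5.2
tool_pos: [0.5406, -0.3505, 0.0709]
ee_rot: [3.137, 0.001, 1.295]
wrist_force: [1.0, -0.2, 0.3]
width: 0.0939
finger_force: 0.0
```

View pics/w3.png

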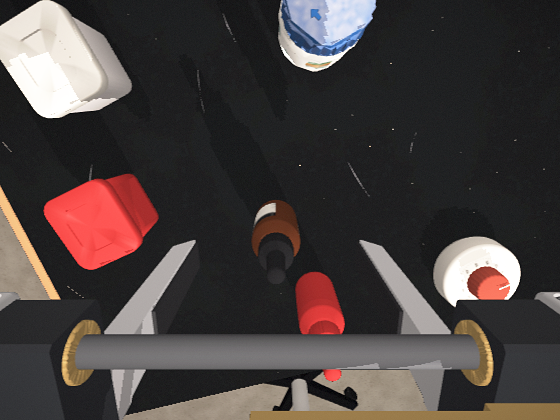

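The cap at (276,262) lies midway between the fingertips at (192,243) and (367,243). I'll close and lift.

```bash

python3 -m handwheel '[[0,0,0,0,0,0],[0,0,0,0,0,0],[0,0,0,0,0,0],[0,0,0,0,0,0],[0,0,0,0,0,0],[0,0,0,0,0,0],[0,0,0,0,0,0],[0,0,0,0,0,0],[0,0,0,0,0,0],[0,0,0,0,0,0]]' 1 && python3 -m handwheel '[[0,0,0,0,0,0],[0,0,0,0,0,0],[0,0,0,0,0,0],[0,0,0,0,0,0]]'
```

```text
time: 6.08
tool_pos: [0.5387, -0.3504, 0.0673]
ee_rot: [-3.141, -0.0, 1.293]
wrist_force: [-0.4, 0.7, -0.6]
width: 0.0311
finger_force: 0.0
time: 6.42
tool_pos: [0.5387, -0.3504, 0.0673]
ee_rot: [-3.141, -0.0, 1.294]
wrist_force: [0.1, 0.2, -0.4]
width: 0.022
finger_force: 30.0
```

```bash

python3 -m handwheel '[[0,0,-0.2,0,0,0],[0,0,-1,0,0,0],[0,0,-1,0,0,0],[0,0,-1,0,0,0],[0,0,-1,0,0,0],[0,0,-1,0,0,0],[0,0,-1,0,0,0]]' | grep -v rot && python3 -m handwheel '[[0.95,-0.26,-0.25,0,0,0],[0.95,-0.26,-0.25,0,0,0],[0.95,-0.26,-0.25,0,0,0],[0.95,-0.26,-0.25,0,0,0],[0.95,-0.26,-0.25,0,0,0],[0.95,-0.26,-0.25,0,0,0]]' | grep -v rot && python3 -m handwheel '[[0.95,-0.26,0,0,0,0],[0.95,-0.26,0,0,0,0],[0.95,-0.26,0,0,0,0],[0.95,-0.26,0,0,0,0],[0.95,-0.26,0,0,0,0],[0.95,-0.26,0,0,0,0]]' |grep -v rot&& python3 -m handwheel '[[0.93,-0.26,0,0,0,0],[0.93,-0.26,0,0,0,0],[0.93,-0.26,0,0,0,0],[0.93,-0.26,0,0,0,0],[0.93,-0.26,0,0,0,0],[0.93,-0.26,0,0,0,0],[0.93,-0.26,0,0,0,0],[0.93,-0.26,0,0,0,0]]' 
python3 - <<'E'
from h import *
c=viewer.calibration("wrist"); im=viewer.snapshot("wrist"); cv2.imwrite("pics/w4.png",im[:,:,::-1])
o=robot.get_obs(); p=o["tool_pos"]; print(o["time"],p,o["ee_rot"])
print("expect bottle: underside c",proj(c,[p-[0,0,.0673]]),"shoulder c",proj(c,[p-[0,0,.0013]]))
th=np.linspace(0,6.28,9)
print("well",proj(c,[[.544,.236,.043]]),proj(c,np.c_[.544+.019*np.cos(th),.236+.019*np.sin(th),0*th+.043]).round())
E
```

```text
time: 7.0
tool_pos: [0.5397, -0.3512, 0.2713]
wrist_force: [-0.3, 0.1, -0.1]
width: 0.022
finger_force: 30.0
time: 7.5
tool_pos: [0.5408, -0.1474, 0.3182]
wrist_force: [0.3, 0.3, 0.2]
width: 0.0221
finger_force: 30.0
time: 8.0
tool_pos: [0.5418, 0.0484, 0.3147]
wrist_force: [0.0, -0.8, -0.2]
width: 0.0215
finger_force: 30.0
time: 8.67
tool_pos: [0.5438, 0.2353, 0.3157]
ee_rot: [-3.14, 0.003, 1.292]
wrist_force: [0.4, 0.4, -0.3]
width: 0.0218
finger_force: 30.0
8.7167 [0.54390095 0.23491058 0.31629158] [-3.14026071e+00  1.75868815e-03  1.29146126e+00]
expect bottle: underside c [[278.35133269 219.42580245]] shoulder c [[278.5340268  254.08032548]]
well [[277.96217716 172.3705739 ]] [[291. 169.]
 [285. 160.]
 [274. 159.]
 [266. 166.]
 [265. 176.]
 [271. 184.]
 [282. 185.]
 [290. 179.]
 [291. 169.]]
```

View pics/w4.png

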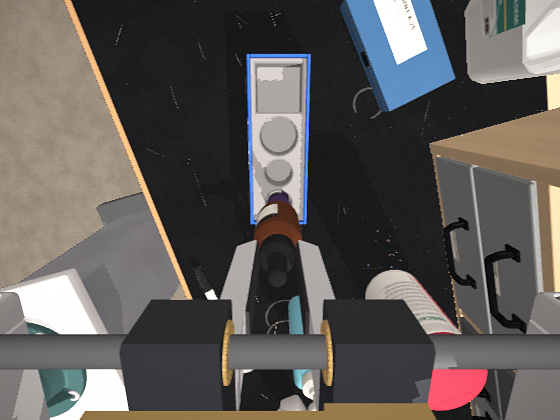

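The bottle hangs upright at (278,230), and the well sits where predicted, at (278,171). I'll check the bottle's offset in the hand from its silhouette.

```bash
python3 - <<'E'
from h import *
c=viewer.calibration("wrist"); im=cv2.imread("pics/w4.png"); p=robot.get_obs()["tool_pos"]
th=np.linspace(0,2*np.pi,60); f=lambda z:proj(c,np.c_[p[0]+.016*np.cos(th),p[1]+.016*np.sin(th),0*th+p[2]+z])
for z in(-.0673,-.0013): q=f(z); print(z,q.min(0),q.max(0))
print(im[228,248:308:2].tolist()); print([int(x.sum()) for x in im[180:225,270]]); print([int(x.sum()) for x in im[180:225,285]])
E
```

```text
-0.0673 [257.91613895 199.41182392] [298.1350699  237.66499738]
-0.0013 [251.57232255 228.07535996] [304.80980528 277.1529555 ]
[[22, 22, 23], [27, 23, 23], [25, 24, 21], [36, 38, 37], [25, 32, 56], [22, 39, 72], [28, 46, 90], [30, 49, 93], [32, 51, 94], [32, 50, 96], [33, 53, 98], [34, 54, 99], [34, 53, 100], [31, 49, 98], [32, 52, 99], [30, 50, 100], [32, 53, 102], [33, 53, 101], [31, 52, 99], [31, 50, 98], [33, 51, 98], [33, 52, 100], [32, 54, 98], [32, 50, 98], [28, 43, 80], [25, 40, 74], [36, 40, 55], [66, 68, 70], [31, 31, 31], [30, 30, 30]]
[324, 320, 323, 400, 466, 472, 482, 481, 481, 486, 490, 456, 418, 521, 482, 294, 126, 116, 153, 166, 165, 157, 149, 128, 217, 627, 595, 590, 589, 592, 587, 590, 602, 523, 182, 88, 77, 109, 150, 140, 148, 153, 175, 183, 184]
[300, 304, 307, 323, 420, 452, 594, 633, 627, 628, 637, 569, 331, 108, 131, 141, 126, 161, 176, 194, 195, 186, 146, 133, 136, 136, 143, 142, 139, 144, 144, 143, 147, 135, 148, 144, 151, 138, 141, 144, 149, 150, 166, 180, 182]
```

```bash

python3 -m handwheel '[[-0.008,0,0.2,0,0,0],[-0.008,0,0.4,0,0,0],[-0.008,0,0.6,0,0,0],[-0.008,0,0.75,0,0,0],[-0.008,0,0.88,0,0,0],[-0.008,0,0.96,0,0,0],[-0.008,0,0.96,0,0,0],[-0.008,0,0.96,0,0,0]]' && python3 -m handwheel '[[0,0,0.03,0,0,0],[0,0,0.06,0,0,0],[0,0,0.09,0,0,0],[0,0,0.12,0,0,0],[0,0,0.12,0,0,0],[0,0,0.12,0,0,0]]'
```

```text
time: 9.38
tool_pos: [0.5429, 0.2333, 0.1247]
ee_rot: [-3.14, 0.001, 1.291]
wrist_force: [0.1, 0.2, 0.4]
width: 0.022
finger_force: 30.0
time: 9.88
tool_pos: [0.5428, 0.2351, 0.101]
ee_rot: [-3.141, 0.001, 1.294]
wrist_force: [-0.6, 0.3, -0.7]
width: 0.0217
finger_force: 30.0
```

```bash

python3 -m handwheel '[[0,0,0.03,0,0,0],[0,0,0.06,0,0,0],[0,0,0.09,0,0,0],[0,0,0.12,0,0,0],[0,0,0.14,0,0,0],[0,0,0.14,0,0,0],[0,0,0.14,0,0,0]]'
```

```text
time: 10.47
tool_pos: [0.543, 0.2351, 0.0731]
ee_rot: [-3.141, 0.0, 1.293]
wrist_force: [0.1, 1.1, -0.5]
width: 0.0215
finger_force: 30.0
```

```bash

python3 -m handwheel '[[0,0,0,0,0,0],[0,0,0,0,0,0],[0,0,0,0,0,0],[0,0,0,0,0,0],[0,0,0,0,0,0],[0,0,0,0,0,0]]' -1 | grep -v rot && python3 -m handwheel '[[0,0,-0.1,0,0,0],[0,0,-0.3,0,0,0],[0,0,-0.5,0,0,0],[0,0,-0.7,0,0,0],[0,0,-0.9,0,0,0],[0,0,-1,0,0,0],[0,0,-1,0,0,0]]' | grep -v rot 
python3 - <<'E'
from h import *
c=viewer.calibration("wrist"); im=viewer.snapshot("wrist"); cv2.imwrite("pics/w5.png",im[:,:,::-1]); print(proj(c,[[.544,.236,.104],[.5577,.285,.043]]))
E
```

```text
time: 10.97
tool_pos: [0.5433, 0.2352, 0.0736]
wrist_force: [0.4, 0.0, 0.1]
width: 0.0587
finger_force: 0.0
time: 11.55
tool_pos: [0.5453, 0.2358, 0.2814]
wrist_force: [0.4, 0.0, 0.5]
width: 0.0938
finger_force: 0.0
[[274.72017589 189.80739983]
 [274.26288605 139.75726891]]
```

View pics/w5.png

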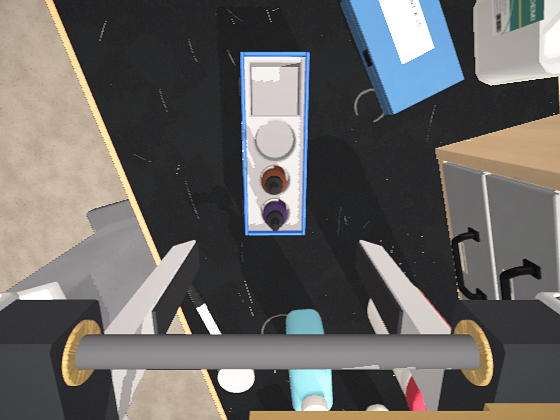

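The brown bottle stands upright in its well at (274,182), next to the violet one at (274,214), and the large well is free at (275,140). Next is the jar.

```bash

python3 -m handwheel '[[-0.72,0.3,0,0,0,0],[-0.72,0.3,0,0,0,0],[-0.72,0.3,0,0,0,0],[-0.72,0.3,0,0,0,0],[-0.72,0.3,0,0,0,0]]' | grep -v rot && python3 -m handwheel '[[-0.72,0.3,0,0,0,0],[-0.72,0.3,0,0,0,0],[-0.72,0.3,0,0,0,0],[-0.72,0.3,0,0,0,0],[-0.72,0.3,0,0,0,0]]' | grep -v rot && python3 -m handwheel '[[-0.72,0.3,0,0,0,0],[-0.72,0.3,0,0,0,0],[-0.72,0.3,0,0,0,0],[-0.72,0.3,0,0,0,0],[-0.72,0.3,0,0,0,0],[-0.72,0.3,0,0,0,0],[-0.72,0.3,0,0,0,0]]'
python3 - <<'E'
from h import *; import h
th=np.linspace(0,2*np.pi,40)
c=viewer.calibration("wrist"); im=viewer.snapshot("wrist")[:,:,::-1].copy(); cv2.imwrite("pics/w6.png",im)
o=robot.get_obs(); print(o["tool_pos"],o["ee_rot"])
hsv=cv2.cvtColor(im,cv2.COLOR_BGR2HSV); m=cv2.inRange(hsv,(95,60,90),(125,255,255))
q=proj(c,[[.599,-.2307,.072]])[0].astype(int); print(q)
r=np.zeros_like(m); s=np.s_[max(q[1]-45,0):q[1]+45,q[0]-45:q[0]+45]; r[s]=m[s]; print(cv2.boundingRect(r))
h.boxhull=lambda c,p,dx,dy,zs: cv2.convexHull(proj(c,np.vstack([np.c_[p[0]+.022*np.cos(th),p[1]+.022*np.sin(th),0*th+z] for z in(.063,.081)])).astype(np.float32))
print("jar",fit(c,r,[.599,-.2307,.1],0,0,0))
E
```

```text
time: 12.02
tool_pos: [0.5612, 0.0746, 0.2706]
wrist_force: [-0.2, 0.2, 0.2]
width: 0.0941
finger_force: 0.0
time: 12.43
tool_pos: [0.5793, -0.0798, 0.2701]
wrist_force: [-0.1, 0.8, -0.3]
width: 0.0939
finger_force: 0.0
time: 13.02
tool_pos: [0.598, -0.2282, 0.2719]
ee_rot: [-3.139, -0.002, 1.294]
wrist_force: [0.1, -0.1, -0.9]
width: 0.0941
finger_force: 0.0
[ 0.5981045  -0.22775505  0.2726241 ] [-3.13996333e+00 -1.20646899e-03  1.29539303e+00]
[279 186]
(261, 166, 38, 39)
jar (array([ 0.5999, -0.2287,  0.1168]), np.float64(0.09554808903821921))
```

```bash

python3 -m handwheel '[[-0.005,0.01,0.2,0,0,0],[-0.005,0.01,0.4,0,0,0],[-0.005,0.01,0.6,0,0,0],[-0.005,0.01,0.75,0,0,0],[-0.005,0.01,0.88,0,0,0],[-0.005,0.01,0.96,0,0,0],[-0.005,0.01,0.96,0,0,0]]' | grep -v rot && python3 -m handwheel '[[0,0,0.07,0,0,0],[0,0,0.125,0,0,0],[0,0,0.125,0,0,0],[0,0,0.125,0,0,0]]' | grep -v rot && python3 -m handwheel '[[0,0,0,0,0,0],[0,0,0,0,0,0],[0,0,0,0,0,0],[0,0,0,0,0,0],[0,0,0,0,0,0],[0,0,0,0,0,0],[0,0,0,0,0,0],[0,0,0,0,0,0],[0,0,0,0,0,0],[0,0,0,0,0,0]]' 1
```

```text
time: 13.65
tool_pos: [0.5969, -0.2274, 0.0761]
wrist_force: [-0.5, -0.2, -1.1]
width: 0.0937
finger_force: 0.0
time: 13.98
tool_pos: [0.5998, -0.2303, 0.0568]
wrist_force: [0.2, 0.5, 0.8]
width: 0.0942
finger_force: 0.0
time: 14.82
tool_pos: [0.5997, -0.2312, 0.0564]
ee_rot: [-3.142, -0.0, 1.293]
wrist_force: [0.1, -1.5, 0.2]
width: 0.0429
finger_force: 30.0
```

```bash

python3 -m handwheel '[[0,0,-0.1,0,0,0],[0,0,-0.3,0,0,0],[0,0,-0.5,0,0,0],[0,0,-0.7,0,0,0],[0,0,-0.9,0,0,0],[0,0,-1,0,0,0],[0,0,-1,0,0,0]]' | grep -v rot && python3 -m handwheel '[[0.8,-0.3,-0.25,0,0,0],[0.8,-0.3,-0.25,0,0,0],[0.8,-0.3,-0.25,0,0,0],[0.8,-0.3,-0.25,0,0,0],[0.8,-0.3,-0.25,0,0,0],[0.8,-0.3,-0.25,0,0,0]]' | grep -v rot && python3 -m handwheel '[[0.81,-0.3,0,0,0,0],[0.81,-0.3,0,0,0,0],[0.81,-0.3,0,0,0,0],[0.81,-0.3,0,0,0,0],[0.81,-0.3,0,0,0,0],[0.81,-0.3,0,0,0,0]]' | grep -v rot && python3 -m handwheel '[[0.81,-0.307,0,0,0,0],[0.81,-0.307,0,0,0,0],[0.81,-0.307,0,0,0,0],[0.81,-0.307,0,0,0,0],[0.81,-0.307,0,0,0,0],[0.81,-0.307,0,0,0,0],[0.81,-0.307,0,0,0,0],[0.81,-0.307,0,0,0,0]]'
python3 - <<'E'
from h import *; 
th=np.linspace(0,2*np.pi,60)
c=viewer.calibration("wrist"); im=viewer.snapshot("wrist")[:,:,::-1].copy(); cv2.imwrite("pics/w7.png",im)
o=robot.get_obs(); p=o["tool_pos"]; print(p,o["ee_rot"])
q=proj(c,np.c_[p[0]+.0225*np.cos(th),p[1]+.0225*np.sin(th),0*th+p[2]-.0564]); print(q.min(0),q.max(0))
g=cv2.cvtColor(im,cv2.COLOR_BGR2GRAY); k=int(q[:,0].mean()); k2=int(q[:,1].mean())
print(k,[int(v) for v in g[int(q[:,1].min())-20:int(q[:,1].min())+20,k]]); print(k2,int(q[:,0].min())-15,g[k2,int(q[:,0].min())-15:int(q[:,0].max())+16].tolist())
E
```

```text
time: 15.4
tool_pos: [0.6018, -0.2321, 0.2641]
wrist_force: [0.1, -0.1, -0.1]
width: 0.0432
finger_force: 30.0
time: 15.9
tool_pos: [0.5856, -0.0577, 0.306]
wrist_force: [0.2, -0.1, -0.1]
width: 0.0432
finger_force: 30.0
time: 16.4
tool_pos: [0.5721, 0.1124, 0.3037]
wrist_force: [0.3, -0.6, -0.8]
width: 0.043
finger_force: 30.0
time: 17.07
tool_pos: [0.5587, 0.2813, 0.3058]
ee_rot: [-3.141, 0.002, 1.29]
wrist_force: [0.7, -1.0, -0.7]
width: 0.0435
finger_force: 30.0
[0.55865587 0.28131684 0.30615914] [3.14158855e+00 1.06162628e-03 1.28990028e+00]
[248.34481109 194.80400581] [307.37946047 250.73267646]
278 [175, 175, 176, 176, 174, 174, 172, 174, 174, 175, 174, 135, 114, 117, 117, 116, 123, 170, 169, 170, 131, 221, 233, 235, 167, 210, 217, 215, 211, 196, 210, 206, 164, 183, 163, 223, 205, 225, 228, 238]
223 233 [29, 27, 30, 35, 36, 34, 31, 28, 28, 29, 28, 16, 107, 171, 239, 255, 250, 235, 232, 233, 233, 234, 235, 234, 235, 238, 242, 214, 122, 70, 74, 78, 75, 75, 77, 78, 76, 90, 87, 73, 73, 78, 84, 78, 78, 79, 75, 75, 71, 70, 76, 79, 77, 73, 68, 92, 158, 189, 173, 184, 232, 242, 240, 238, 237, 236, 234, 235, 234, 235, 235, 236, 227, 199, 178, 178, 168, 109, 20, 29, 27, 30, 28, 27, 31, 29, 30, 27, 29, 28]
```

```bash

python3 -m handwheel '[[0,0,0.2,0,0,0],[0,0,0.4,0,0,0],[0,0,0.6,0,0,0],[0,0,0.75,0,0,0],[0,0,0.88,0,0,0],[0,0,0.93,0,0,0],[0,0,0.93,0,0,0],[0,0,0.93,0,0,0],[0,0,0.93,0,0,0]]' && python3 -m handwheel '[[0,0,0,0,0,0]]' | grep pos && python3 -m handwheel '[[0,0,0,0,0,0]]' | grep pos
```

```text
time: 17.87
tool_pos: [0.5595, 0.284, 0.1235]
ee_rot: [3.138, -0.003, 1.293]
wrist_force: [0.2, 0.4, -0.7]
width: 0.0433
finger_force: 30.0
tool_pos: [0.5595, 0.2843, 0.1238]
tool_pos: [0.559, 0.2844, 0.1231]
```

```bash

python3 -m handwheel '[[0,-0.008,0.04,0,0,0],[0,-0.008,0.08,0,0,0],[0,-0.008,0.11,0,0,0],[0,-0.008,0.14,0,0,0],[0,-0.008,0.17,0,0,0],[0,-0.008,0.17,0,0,0]]' | grep -v rot && python3 -m handwheel '[[0,0,0.03,0,0,0],[0,0,0.06,0,0,0],[0,0,0.09,0,0,0],[0,0,0.12,0,0,0],[0,0,0.14,0,0,0],[0,0,0.14,0,0,0],[0,0,0.14,0,0,0]]'
```

```text
time: 18.53
tool_pos: [0.555, 0.284, 0.084]
wrist_force: [-1.0, 0.7, -1.9]
width: 0.0431
finger_force: 30.0
time: 19.12
tool_pos: [0.5564, 0.2846, 0.0605]
ee_rot: [3.141, -0.001, 1.294]
wrist_force: [-1.6, -1.1, 6.5]
width: 0.043
finger_force: 30.0
```

```bash

python3 -m handwheel '[[0,0,0,0,0,0],[0,0,0,0,0,0],[0,0,0,0,0,0],[0,0,0,0,0,0],[0,0,0,0,0,0],[0,0,0,0,0,0]]' -1 | grep -v rot && python3 -m handwheel '[[0,0,-0.1,0,0,0],[0,0,-0.3,0,0,0],[0,0,-0.5,0,0,0],[0,0,-0.7,0,0,0],[0,0,-0.9,0,0,0],[0,0,-1,0,0,0],[0,0,-1,0,0,0]]' | grep -v rot 
python3 - <<'E'
from h import *; import h
th=np.linspace(0,2*np.pi,40)
c=viewer.calibration("wrist"); im=viewer.snapshot("wrist")[:,:,::-1].copy(); cv2.imwrite("pics/w8.png",im)
hsv=cv2.cvtColor(im,cv2.COLOR_BGR2HSV); m=cv2.inRange(hsv,(95,60,90),(125,255,255))
q=proj(c,[[.5577,.2845,.077]])[0].astype(int)
r=np.zeros_like(m); s=np.s_[q[1]-30:q[1]+30,q[0]-25:q[0]+25]; r[s]=m[s]; print(q,cv2.boundingRect(r))
for dz in (.005,.015,.03):
  h.boxhull=lambda c,p,dx,dy,zs: cv2.convexHull(proj(c,np.vstack([np.c_[p[0]+.022*np.cos(th),p[1]+.022*np.sin(th),0*th+z+dz] for z in(.063,.081)])).astype(np.float32))
  print("jar",dz,fit(c,r,[.5577,.2845,.1],0,0,0))
E
python3 -m handwheel '[[-0.84,0.05,0,0,0,0],[-0.84,0.05,0,0,0,0],[-0.84,0.05,0,0,0,0],[-0.84,0.05,0,0,0,0],[-0.84,0.05,0,0,0,0]]' | grep -v rot && python3 -m handwheel '[[-0.84,0.05,0,0,0,0],[-0.84,0.05,0,0,0,0],[-0.84,0.05,0,0,0,0],[-0.84,0.05,0,0,0,0],[-0.84,0.05,0,0,0,0]]' | grep -v rot && python3 -m handwheel '[[-0.84,0.05,0,0,0,-0.86],[-0.84,0.05,0,0,0,-0.86],[-0.84,0.05,0,0,0,-0.86],[-0.84,0.05,0,0,0,-0.86],[-0.84,0.05,0,0,0,-0.86],[-0.84,0.05,0,0,0,-0.86],[-0.84,0.05,0,0,0,-0.86]]'
python3 - <<'E'
from h import *
c=viewer.calibration("wrist"); im=viewer.snapshot("wrist")[:,:,::-1].copy(); cv2.imwrite("pics/w9.png",im)
o=robot.get_obs(); print(o["tool_pos"],o["ee_rot"])
hsv=cv2.cvtColor(im,cv2.COLOR_BGR2HSV); q=proj(c,[[.447,-.211,.05]])[0].astype(int); s=np.s_[q[1]-42:q[1]+42,q[0]-42:q[0]+42]
for lo in(130,170,200):
    m=cv2.inRange(hsv,(0,0,lo),(180,70,255)); r=np.zeros_like(m); r[s]=m[s]; print(q,cv2.boundingRect(r))
    print("pot",fit(c,r,[.447,-.211,.17],.046,.052,(.045,.053)),fit(c,r,[.447,-.211,.17],.046,.052,(.053,)))
    cs,_=cv2.findContours(r,0,1); print(cv2.minAreaRect(max(cs,key=cv2.contourArea)))
E
```

```text
time: 19.62
tool_pos: [0.5561, 0.2844, 0.0581]
wrist_force: [-0.7, 0.4, 0.8]
width: 0.0797
finger_force: 0.0
time: 20.2
tool_pos: [0.5584, 0.2854, 0.2664]
wrist_force: [0.0, 0.1, 0.7]
width: 0.094
finger_force: 0.0
[275 188] (255, 168, 39, 39)
jar 0.005 (array([0.5567, 0.2866, 0.1391]), np.float64(0.469881320434826))
jar 0.015 (array([0.5568, 0.2877, 0.1198]), np.float64(0.4975897920604915))
jar 0.03 (array([0.5571, 0.2907, 0.0261]), np.float64(0.53864514169162))
time: 20.67
tool_pos: [0.5179, 0.1142, 0.256]
wrist_force: [0.5, -0.1, 0.7]
width: 0.094
finger_force: 0.0
time: 21.08
tool_pos: [0.4816, -0.0497, 0.256]
wrist_force: [-0.2, 1.0, -0.2]
width: 0.0939
finger_force: 0.0
time: 21.67
tool_pos: [0.4469, -0.2083, 0.2563]
ee_rot: [-3.139, -0.003, 1.742]
wrist_force: [0.2, 0.1, -0.3]
width: 0.0943
finger_force: 0.0
[ 0.44716022 -0.2075156   0.25679019] [-3.14003546e+00 -2.96809206e-03  1.74351129e+00]
[277 186] (258, 163, 39, 45)
pot (array([ 0.4461, -0.2104,  0.1876]), np.float64(0.05388185032410131)) (array([ 0.446 , -0.2098,  0.1745]), np.float64(0.060584752035529266))
((277.0, 185.0), (44.0, 38.0), 90.0)
[277 186] (258, 165, 39, 43)
pot (array([ 0.4466, -0.2116,  0.1881]), np.float64(0.07611968035681105)) (array([ 0.4464, -0.2107,  0.1871]), np.float64(0.05683930942895088))
((277.0, 186.0), (42.0, 38.0), 90.0)
[277 186] (258, 165, 39, 43)
pot (array([ 0.4463, -0.2113,  0.1718]), np.float64(0.08070814891955225)) (array([ 0.4464, -0.2107,  0.1871]), np.float64(0.06215139442231077))
((277.0, 186.0), (42.0, 38.0), 90.0)
```

```bash

python3 -m handwheel '[[-0.014,-0.006,0.2,0,0,0],[-0.014,-0.006,0.4,0,0,0],[-0.014,-0.006,0.6,0,0,0],[-0.014,-0.006,0.8,0,0,0],[-0.014,-0.006,0.95,0,0,0],[-0.014,-0.006,1,0,0,0],[-0.014,-0.006,1,0,0,0]]' | grep -v rot && python3 -m handwheel '[[0,0,0.08,0,0,0],[0,0,0.15,0,0,0],[0,0,0.2,0,0,0],[0,0,0.23,0,0,0],[0,0,0.23,0,0,0],[0,0,0.23,0,0,0]]'  && python3 -m handwheel '[[0,0,0,0,0,0],[0,0,0,0,0,0],[0,0,0,0,0,0],[0,0,0,0,0,0],[0,0,0,0,0,0],[0,0,0,0,0,0],[0,0,0,0,0,0],[0,0,0,0,0,0],[0,0,0,0,0,0],[0,0,0,0,0,0]]' 1
```

```text
time: 22.3
tool_pos: [0.4446, -0.2084, 0.0549]
wrist_force: [-0.7, -0.5, 0.3]
width: 0.0942
finger_force: 0.0
time: 22.8
tool_pos: [0.4471, -0.2117, 0.0135]
ee_rot: [3.14, 0.001, 1.744]
wrist_force: [0.7, -0.4, -0.6]
width: 0.0943
finger_force: 0.0
time: 23.63
tool_pos: [0.4464, -0.2115, 0.0124]
ee_rot: [3.141, -0.0, 1.744]
wrist_force: [0.0, 0.7, -0.2]
width: 0.0449
finger_force: 30.0
```

```bash

python3 -m handwheel '[[0,0,0,0,0,0],[0,0,0,0,0,0],[0,0,0,0,0,0]]'; python3 - <<'E'
from h import *; print([round(float(robot.get_obs()["width"]),4) for _ in range(3)])
c=viewer.calibration("wrist"); im=viewer.snapshot("wrist")[:,:,::-1].copy(); cv2.imwrite("pics/w10.png",im)
m=cv2.inRange(cv2.cvtColor(im,cv2.COLOR_BGR2HSV),(0,0,190),(180,60,255)); q=proj(c,[[.4464,-.2115,.053]])[0].astype(int)
r=np.zeros_like(m); s=np.s_[q[1]-50:q[1]+60,q[0]-42:q[0]+42]; r[s]=m[s]; cs,_=cv2.findContours(r,0,1); print(q,cv2.minAreaRect(max(cs,key=cv2.contourArea)))
L=proj(c,[[.4464+a*.985-b*.171,-.2115+a*.171+b*.985,.053] for a,b in((-.023,-.026),(.023,-.026),(.023,.026),(-.023,.026))]); print(L.round())
E
```

```text
time: 23.88
tool_pos: [0.4464, -0.2115, 0.0124]
ee_rot: [3.141, -0.0, 1.744]
wrist_force: [-0.2, -0.6, -0.1]
width: 0.0446
finger_force: 30.0
[0.0446, 0.0446, 0.0446]
[278 289] ((277.5, 286.0), (94.0, 83.0), 90.0)
[[232. 336.]
 [324. 336.]
 [329. 239.]
 [228. 239.]]
```

Width 44.6 mm points to the pads bearing on the lid at their upper edge. I'll regrip with the lid at pad height.

```bash

python3 -m handwheel '[[0,0,0,0,0,0],[0,0,0,0,0,0],[0,0,0,0,0,0],[0,0,-0.08,0,0,0],[0,0,-0.08,0,0,0],[0,0,-0.08,0,0,0]]' -1 && python3 -m handwheel '[[0,0,0,0,0,0],[0,0,0,0,0,0],[0,0,0,0,0,0],[0,0,0,0,0,0],[0,0,0,0,0,0],[0,0,0,0,0,0],[0,0,0,0,0,0],[0,0,0,0,0,0],[0,0,0,0,0,0],[0,0,0,0,0,0]]' 1 && python3 -m handwheel '[[0,0,0,0,0,0],[0,0,0,0,0,0],[0,0,-0.05,0,0,0],[0,0,-0.1,0,0,0],[0,0,-0.15,0,0,0],[0,0,-0.15,0,0,0]]'; python3 - <<'E'
from h import *
c=viewer.calibration("wrist"); im=viewer.snapshot("wrist")[:,:,::-1].copy(); cv2.imwrite("pics/w11.png",im)
o=robot.get_obs(); p=o["tool_pos"]; print(p,o["ee_rot"])
m=cv2.inRange(cv2.cvtColor(im,cv2.COLOR_BGR2HSV),(0,0,190),(180,60,255)); q=proj(c,[p+[0,0,.024]])[0].astype(int)
r=np.zeros_like(m); s=np.s_[q[1]-65:q[1]+60,q[0]-42:q[0]+42]; r[s]=m[s]; cs,_=cv2.findContours(r,0,1); print(q,cv2.minAreaRect(max(cs,key=cv2.contourArea)))
E
```

```text
time: 24.43
tool_pos: [0.4472, -0.212, 0.0292]
ee_rot: [3.14, 0.002, 1.744]
wrist_force: [0.2, -0.0, -0.2]
width: 0.0813
finger_force: 0.0
time: 25.27
tool_pos: [0.4463, -0.2114, 0.0283]
ee_rot: [-3.141, -0.0, 1.744]
wrist_force: [0.3, -0.7, -0.7]
width: 0.0449
finger_force: 30.0
time: 25.77
tool_pos: [0.4484, -0.2127, 0.0621]
ee_rot: [3.137, 0.004, 1.744]
wrist_force: [0.1, -0.7, 0.3]
width: 0.0449
finger_force: 30.0
[ 0.44785404 -0.21237575  0.06089927] [3.13797776e+00 3.11728583e-03 1.74383362e+00]
[277 271] ((276.5, 270.0), (90.0, 83.0), 90.0)
```

```bash

python3 -m handwheel '[[0,0,-0.2,0,0,0],[0,0,-0.4,0,0,0],[0,0,-0.6,0,0,0],[0,0,-0.8,0,0,0],[0,0,-1,0,0,0],[0,0,-1,0,0,0],[0,0,-1,0,0,0]]' | grep -v rot && python3 -m handwheel '[[0.2,0.08,-0.15,0,0,0],[0.4,0.17,-0.25,0,0,0],[0.6,0.25,-0.25,0,0,0],[0.75,0.32,-0.25,0,0,0],[0.87,0.37,-0.25,0,0,0],[0.87,0.37,-0.25,0,0,0]]' | grep -v rot && python3 -m handwheel '[[0.2,0.08,0,0,0,0],[0.4,0.17,0,0,0,0],[0.6,0.25,0,0,0,0],[0.75,0.32,0,0,0,0],[0.87,0.37,0,0,0,0],[0.87,0.37,0,0,0,0]]' | grep -v rot && python3 -m handwheel '[[0.2,0.08,0,0,0,0.2],[0.4,0.17,0,0,0,0.4],[0.6,0.25,0,0,0,0.6],[0.75,0.32,0,0,0,0.8],[0.88,0.37,0,0,0,0.86],[0.88,0.37,0,0,0,0.86],[0.88,0.37,0,0,0,0.86],[0.88,0.37,0,0,0,0.86],[0.88,0.37,0,0,0,0.86]]'
python3 - <<'E'
from h import *; import pickle
c=viewer.calibration("wrist"); im=viewer.snapshot("wrist")[:,:,::-1].copy(); cv2.imwrite("pics/w12.png",im); pickle.dump(c,open("w12.pkl","wb"))
o=robot.get_obs(); p=o["tool_pos"]; print(p,o["ee_rot"])
a=o["ee_rot"][2]; ex=np.array([np.cos(a),np.sin(a),0]); ey=np.array([np.sin(a),-np.cos(a),0]); U=lambda hx,hy,z:[p+s*hx*ex+t*hy*ey+[0,0,z] for s,t in((1,-1),(1,1),(-1,1),(-1,-1))]
print("base pred",proj(c,U(.024,.021,-.0283)).round(1).tolist(),"lid pred",proj(c,U(.026,.023,.0247)).round(1).tolist())
g=-.277; cy=np.array([-np.sin(g),np.cos(g),0]); cx=np.array([np.cos(g),np.sin(g),0]); w=np.array([.5747,.344,.052]); print("far rim corners",proj(c,[w+.04*cy+s*.04*cx for s in(-1,1)]).round(1).tolist())
E
```

```text
time: 26.4
tool_pos: [0.4475, -0.2122, 0.2617]
wrist_force: [-0.1, -0.3, -0.8]
width: 0.045
finger_force: 30.0
time: 26.9
tool_pos: [0.4893, -0.0217, 0.306]
wrist_force: [-1.6, -0.2, -0.9]
width: 0.045
finger_force: 30.0
time: 27.4
tool_pos: [0.5319, 0.1606, 0.3045]
wrist_force: [-0.4, -0.6, -1.2]
width: 0.0445
finger_force: 30.0
time: 28.15
tool_pos: [0.575, 0.3409, 0.3084]
ee_rot: [-3.141, 0.001, 1.292]
wrist_force: [-0.3, 0.0, -0.6]
width: 0.0445
finger_force: 30.0
[0.57503506 0.34094624 0.30890934] [3.14120581e+00 1.60325242e-04 1.29150089e+00]
base pred [[246.2, 202.9], [310.0, 202.9], [308.1, 269.1], [248.0, 269.1]] lid pred [[232.4, 227.0], [324.4, 227.1], [320.5, 317.2], [236.0, 317.1]]
far rim corners [[246.3, 143.2], [307.1, 143.1]]
```

View pics/w12.png

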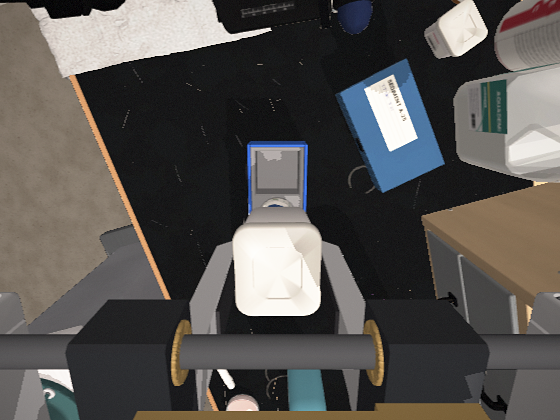

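The pot hangs upright with its lid over about (234–322, 223–316), the square well is visible beyond it at (278,170), and the rim corners are where predicted. The jar cap shows in its well behind the pot at (277,203). Next I'll measure the lid's offset and the yaw.

```bash
python3 - <<'E'
from h import *; import pickle
c=pickle.load(open("w12.pkl","rb")); im=cv2.imread("pics/w12.png"); g=cv2.cvtColor(im,cv2.COLOR_BGR2GRAY)
for k in(255,268,290,303): print(k,"top",g[212:232,k].tolist(),"bot",g[308:322,k].tolist())
for k in(250,270,290): print(k,"L",g[k,226:242].tolist(),"R",g[k,314:330].tolist())
b=cv2.inRange(cv2.cvtColor(im,cv2.COLOR_BGR2HSV),(105,150,70),(125,255,255))
def edge(rows): 
    xs=[np.nonzero(b[r,235:320])[0]+235 for r in rows]; return np.array([ (ray(c,x.min(),r,.052),ray(c,x.max(),r,.052)) for r,x in zip(rows,xs)])
E=edge(range(150,205,3)); 
for i in(0,1): d=np.polyfit(E[:,i,1],E[:,i,0],1); print("yaw",-np.arctan(d[0]))
a=-.277; print("x mid",((E.mean(1)[:,:2]-[.5747,.344])@[np.cos(a),np.sin(a)]).mean(), "width",np.linalg.norm(E[:,1]-E[:,0],axis=1).mean())
E
python3 -m handwheel '[[0,0,0,0,0,0]]' | grep -E "pos|rot"; python3 -m handwheel '[[0,0,0,0,0,0]]' | grep -E "pos|rot"
```

```text
255 top [134, 137, 141, 145, 148, 150, 156, 158, 161, 163, 140, 130, 152, 169, 185, 211, 229, 242, 241, 241] bot [247, 248, 249, 249, 249, 249, 253, 255, 31, 13, 24, 18, 23, 16]
268 top [136, 142, 142, 147, 148, 153, 153, 157, 162, 163, 135, 137, 156, 171, 190, 212, 231, 242, 240, 240] bot [249, 249, 249, 249, 249, 249, 253, 255, 0, 18, 14, 16, 16, 18]
290 top [138, 142, 143, 146, 149, 152, 157, 159, 164, 166, 130, 139, 157, 175, 191, 210, 226, 230, 230, 230] bot [250, 249, 250, 249, 249, 249, 253, 255, 0, 12, 22, 21, 19, 22]
303 top [132, 136, 140, 147, 150, 154, 156, 162, 163, 167, 120, 142, 158, 176, 193, 212, 228, 229, 230, 229] bot [245, 246, 247, 248, 248, 249, 254, 254, 1, 20, 24, 23, 21, 24]
250 L [142, 142, 142, 142, 142, 141, 154, 214, 237, 238, 238, 239, 239, 241, 242, 242] R [215, 215, 214, 213, 212, 216, 205, 167, 142, 144, 141, 142, 141, 142, 143, 143]
270 L [146, 140, 93, 22, 32, 33, 31, 22, 139, 225, 240, 237, 238, 240, 240, 241] R [214, 214, 214, 213, 214, 216, 159, 12, 25, 25, 31, 26, 49, 103, 137, 144]
290 L [33, 33, 33, 32, 27, 32, 33, 25, 90, 192, 237, 237, 237, 238, 240, 240] R [250, 250, 250, 251, 254, 238, 100, 13, 22, 25, 20, 23, 27, 21, 24, 25]
yaw -0.26722330507011416
yaw -0.2761723280296782
x mid 0.00029768025483801564 width 0.07945408358758532
tool_pos: [0.575, 0.3412, 0.3093]
ee_rot: [3.141, -0.0, 1.292]
tool_pos: [0.575, 0.3417, 0.3093]
ee_rot: [3.141, -0.001, 1.292]
```

```bash

python3 -m handwheel '[[0.01,-0.004,0.2,0,0,0],[0.01,-0.004,0.4,0,0,0],[0.01,-0.004,0.6,0,0,0],[0.01,-0.004,0.75,0,0,0],[0.01,-0.004,0.88,0,0,0],[0.01,-0.004,0.96,0,0,0],[0.01,-0.004,1,0,0,0],[0.01,-0.004,1,0,0,0],[0.01,-0.004,1,0,0,0],[0.01,-0.004,1,0,0,0]]' && python3 -m handwheel '[[0,0,0.02,0,0,0],[0,0,0.04,0,0,0],[0,0,0.06,0,0,0],[0,0,0.06,0,0,0],[0,0,0.06,0,0,0],[0,0,0.06,0,0,0],[0,0,0.06,0,0,0],[0,0,0.06,0,0,0],[0,0,0.06,0,0,0]]' && python3 -m handwheel '[[0,0,0,0,0,0]]' | grep -E "pos|rot" && python3 -m handwheel '[[0,0,0,0,0,0]]' | grep -E "pos|rot"
```

```text
time: 29.2
tool_pos: [0.5758, 0.3454, 0.111]
ee_rot: [3.139, -0.003, 1.293]
wrist_force: [0.6, -0.1, -0.2]
width: 0.0448
finger_force: 30.0
time: 29.95
tool_pos: [0.5747, 0.3451, 0.0967]
ee_rot: [3.141, -0.0, 1.294]
wrist_force: [-0.8, -0.4, -1.0]
width: 0.0448
finger_force: 30.0
tool_pos: [0.5747, 0.3451, 0.0967]
ee_rot: [3.141, -0.0, 1.293]
tool_pos: [0.5747, 0.3451, 0.0966]
ee_rot: [3.141, -0.0, 1.294]
```

```bash

python3 -m handwheel '[[-0.005,0,0,0,0,0],[-0.005,0,0,0,0,0],[-0.005,0,0,0,0,0],[-0.005,0,0,0,0,0],[-0.005,0,0,0,0,0],[-0.005,0,0,0,0,0]]'
python3 - <<'E'
from h import *
a=cv2.imread("pics/top0.png"); b=viewer.snapshot("top")[:,:,::-1].copy(); d=cv2.absdiff(a,b).max(2)
for n,(x0,y0,x1,y1) in dict(soap=(252,190,292,226),tub=(253,130,293,180),dish=(274,243,300,267),redpot=(352,230,378,254),redbottle=(392,193,412,212)).items(): print(n,(d[y0:y1,x0:x1]>60).sum())
S=viewer.calibration("scene"); a=cv2.imread("pics/scene0.png"); b=viewer.snapshot("scene")[:,:,::-1].copy(); cv2.imwrite("pics/s2.png",b); d=cv2.absdiff(a,b).max(2)
print("scene soap",(d[175:250,262:300]>60).sum(),"tub",(d[145:222,305:350]>60).sum(),"dish",(d[255:278,234:262]>60).sum())
m=cv2.inRange(cv2.cvtColor(b,cv2.COLOR_BGR2HSV),(100,40,90),(118,170,255)); q=proj(S,[[.5577,.2845,.086]])[0]; print("jar top px expected",q, "colors",b[int(q[1])-4:int(q[1])+8:2,int(q[0])].tolist())
E
```

```text
time: 30.62
tool_pos: [0.5744, 0.3441, 0.0965]
ee_rot: [3.142, -0.0, 1.294]
wrist_force: [-0.1, 0.8, -0.2]
width: 0.0449
finger_force: 30.0
soap 0
tub 0
dish 0
redpot 0
redbottle 0
scene soap 0 tub 0 dish 0
jar top px expected [228.03397892 148.93704261] colors [[163, 163, 164], [177, 152, 137], [179, 162, 153], [180, 162, 153], [172, 144, 122], [142, 98, 59]]
```

Nothing else has moved, the jar's cap is at its seated height, and the pot is centred and square.

```bash
python3 -c "
from bench import robot; print(robot.close_job())"
```

```text
the job is handed in; nothing more can be done
None
```

The job is handed in at about 31 s: the brown bottle and the jar stand in their wells, and the pot is held upright and square over the square well, about 16 mm above the rim by my measurements, with the soap, tub and dish unmoved in before/after pictures.

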